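Put the wide bench scraper away in its slotted holder and latch it

TASK

Put the wide scraper away so that the press cannot shake it out: swing the keeper off the mouth of the holder's slot, lift the wide scraper out of the open rack and slide it blade down into the slot until it is fully home, then swing the keeper back over the blade. Lower the scraper in with the gripper rather than dropping it, and leave the narrow scraper and the other things around where they are.

Things in the scene. Friction and masses are not known exactly. Their poses are not given: they have to be found in the camera images.
- wide_scraper: Wide scraper, loose, hanging blade down in one of the rack's two places; 0.3 to 0.55 kg. Origin: middle of the blade's lower edge; z up, y along the blade, x through its thickness. Steel blade 5 (x) x 120 (y) x 70 (z) mm; centred on its top edge a wooden handle 26 x 64 x 40 mm (z 70 to 110): the blade sticks out 28 mm past each end of the handle. Same either way round.
- wide_grip (a point): Centre of the wide scraper's handle, 90 mm above the blade's lower edge
- wide_shoulder (a point): Centre of the underside of the wide scraper's handle, 70 mm above the blade's lower edge; this underside lands on the holder's top when the scraper is home
- narrow_scraper: The narrow scraper, with the same handle but a blade only 74 mm long (y), hanging in the other place of the rack; same frame. It stays there.
- rack: Open plywood rack, fixed. Base 180 (x) x 100 (y) x 8 mm; two cross-walls 8 mm thick at y = -20 and +20 mm, tops 80 mm above the table, with notches 12 mm wide at x = -50 and +50 mm. The scrapers' handles rest on the walls, their blades along the rack's y hang in the notches, lower edge 10 mm above the table. Origin: centre of its underside.
- holder: Grey steel block, fixed, 70 (x) x 190 (y) x 80 mm high (y from -80 to +110 mm). Its slot runs along y, centred on the origin: 8 mm wide (x), 125 mm long (y), 74 mm deep from the top, with a 4 mm chamfer round the mouth. Origin: on the underside, below the slot's centre; z up.
- slot_mouth (a point): Centre of the slot's mouth, on the holder's top face, 80 mm above the table; axes as the holder's
- keeper_hinge (a point): Point on the keeper's upright pivot axis, on the holder's top face, 82 mm from the slot's centre towards the holder's +y
- keeper_post (a point): Point on the axis of the keeper's black upright finger post: a cylinder 14 mm across, standing on the keeper's tail arm 45 mm from the pivot. The point is 30 mm above the holder's top; the post runs from 9 to 44 mm above it.
- keeper (a joint): Angle of the steel swing keeper (rad): 0 = nose along the holder's -y, over the slot's end; grows anticlockwise seen from above to 1.7 (nose to the holder's +x, post to its -x). Nose 16 mm wide, reaching 40 mm from the pivot, 3 to 9 mm above the holder's top; the tail arm with the post points the other way. Slot clear from about 0.7. Stays where left (1.2 N at the post).
- spray_can: Spray can, loose, 58 mm across, 170 mm tall; a bystander. Origin: centre of its underside
- brush_block_a: Dark graphite block, loose, 70 x 40 x 30 mm; a bystander. Origin: centre of its underside
- brush_block_b: Dark graphite block like the other; a bystander

How it is judged:
By the outcome, as a careful person would: the job done as asked, in the order asked, and still so for the second after the job is handed in, with the robot touching nothing.
It also fails if it takes over 64 s, if anything falls off the work surface, if the arm or the gripper's body presses on something with over 40 N, if the wrist force passes 120 N, or if a joint passes its speed limit or range.

ROBOT

A 6-joint arm with a two-finger parallel gripper is mounted at the origin on the work surface. World frame = base frame: x ahead of the robot, y to its left, z up, the work surface at z = 0. Lengths are in m, angles in rad, forces in N, time in s.
With the tool pointing down it reaches from about 0.325 to 0.85 m from the base axis. Payload 4.4 kg.
Tool frame: the origin (TCP) lies midway between the tips of the shut fingers; the grasp point (between the pads) lies ctrl.hold_point_z behind it (ctrl.hold_point_z is the distance from the TCP to the grasp point, in m); z points along the fingers, y is the line along which they close (so a half turn about z gives the same grasp; the last joint's range is limited). The gripper opens to 94 mm and grips with 3 to 60 N. Pads are 16 mm wide; open, the fingers measure 119 mm over their backs; the gripper's body (75 mm by 177 mm) begins 78 mm behind the grasp point.
Start: joints at [-1.337, 0.207, 1.542, -0, 1.393, -0.15], TCP at [0.215, -0.533, 0.205] pointing down, gripper open.
Joint ranges: [-2.73, 2.73], [-0.86, 2.22], [0.23, 2.46], [-1.11, 4.25], [0.08, 2.63], [-2.82, 2.82]. Speed limits (rad/s): [2.79, 2.79, 3.14, 3.14, 3.14, 3.14].

INTERFACE

Orientations are given as a unit quaternion [x, y, z, w].
In Python, from plant import sensors, snapshot, ctrl gives the robot as it stands.
- The arm moves only by the tool jog_arm, never from a script. Its argument "rows" is a list of rows, each a list of 3 entries, a list of its own where there are three numbers: the shift along the tool's x, y, z each as a share of 0.3 m, from -1 to 1, then the turn about the tool's z as a share of 60 degrees, from -1 to 1, then the closure, from -1 (fully open) to 1 (shut). In form: [[[dx, dy, dz], turn, hand], ...]. A call has exactly 5 rows; each row shifts and turns the commanded pose from where the row before left it, along the tool's axes as they then stand; what a row does not reach is not made up. A row lasts 1/12 s, in which the tool goes at most 41.7 mm and 7.16 degrees, less where a joint would pass 70% of its speed; a pose out of reach is approached as far as the arm can. A call with a number of a shift or a turn outside -1 to 1 is refused whole. A call with a gripper value outside its range is refused whole. The fingers move at their own pace and stop on an object; the grip force is fixed at half the most. Time passes only in rows, so rows that do not move let the fingers close, or fill a call up. It gives the time, the measured TCP pose, the force, the opening and the grip force at its end, in the units of the state.
- sensors.get_obs(): the state, without advancing time (a new reading comes with each control period).
- snapshot(name): name is "side" or "top" or "wrist"; returns a dict with "image" (420x560x3 uint8, blue, green, red), "mtx" (3x3 intrinsics, pixels), "cam_to_world" (4x4, takes a point from camera to world coordinates). Camera axes: x right, y up, looking along -z (the intrinsics and any distortion apply to the point x, -y, -z); pixel columns grow to the right and rows downward; lengths in m; the calibration is good to about 2 mm. A picture is of the moment at which its call begins. There is no depth.
- ctrl.sign_off(): hands the job in; it is judged then, once.
The state is a dict: "time": time; "qpos": joint angles; "qd": joint speeds; "joint_torque": joint torques, N m; "tool_pos": TCP position; "eef_rot": TCP orientation; "contact_force": force on the tool from outside, world axes, zero at the start; "moment": the same for the moment, N m; "finger_gap": finger opening in m; "grasp_force": force on a finger pad.
Only numpy, scipy, OpenCV 4.12 (cv2) and the standard library are available. Lean on these libraries where they do the work, as an engineer would, in place of code of your own. Each camera call takes 0.05 s, during which the arm holds its last target. There are 200 camera calls.

## Working session

There is one attempt and no reset: what is moved stays moved. The work goes in short steps, Python scripts to look and compute and a tool call to move; the robot and the scene stay as the last step left them, time stands still between calls to the robot, and variables do not carry over. Pictures are saved under pics/ and viewed, at most 13 in all, crops included, and the job is handed in when it is done.

Besides the shell and the picture viewer there is one more tool, called after "Request:" as a command line: name --argument value ..., lists and objects as JSON in quotes. jog_arm: Moves the arm, as the interface text tells. Its arguments: {"type":"object","properties":{"rows":{"type":"array","items":{"type":"array"}}},"required":["rows"]}

```bash
mkdir -p pics; ls; python3 - <<'E'
from plant import sensors, snapshot, ctrl
import cv2,pickle
o=sensors.get_obs();print(o, ctrl.hold_point_z)
for n in ["side","top","wrist"]:
    s=snapshot(n);cv2.imwrite(f"pics/{n}0.png",s["image"]);pickle.dump(s,open(f"{n}0.pkl","wb"));print(n,s["mtx"].round(1).tolist(),s["cam_to_world"].round(3).tolist(),[k for k in s])
E
```

```text
pics
{'time': 0.0, 'qpos': array([-1.33752938e+00,  2.07457839e-01,  1.54290812e+00,  1.24965323e-05,
        1.39350111e+00, -1.50519117e-01]), 'qd': array([-0.00038778,  0.00040267,  0.00092073,  0.00100879, -0.00131085,
       -0.00122985]), 'joint_torque': array([ 1.84556902e-04, -3.70874727e+01, -2.81413096e+01,  6.97762915e-02,
        3.60443071e-02, -1.63160785e-04]), 'tool_pos': array([ 0.21509747, -0.53239804,  0.20429107]), 'eef_rot': array([ 9.81644536e-01,  1.90716310e-01, -4.08935022e-05, -1.13648857e-03]), 'contact_force': array([-0.61507203, -0.68270867,  0.45100658]), 'moment': array([-0.05671385, -0.04821435,  0.00928058]), 'grasp_force': 0.0, 'finger_gap': 0.09398332147906403} 0.0188
side [[430.4, 0.0, 275.4], [0.0, 430.4, 208.0], [0.0, 0.0, 1.0]] [[-0.922, 0.281, -0.266, 0.372], [-0.387, -0.692, 0.61, 0.596], [-0.013, 0.665, 0.747, 0.735], [0.0, 0.0, 0.0, 1.0]] ['image', 'mtx', 'cam_to_world']
top [[456.5, 0.0, 284.3], [0.0, 456.5, 209.0], [0.0, 0.0, 1.0]] [[-0.025, 0.992, -0.125, 0.485], [-0.999, -0.022, 0.024, 0.075], [0.021, 0.126, 0.992, 1.078], [0.0, 0.0, 0.0, 1.0]] ['image', 'mtx', 'cam_to_world']
wrist [[375.1, 0.0, 278.4], [0.0, 375.1, 209.5], [0.0, 0.0, 1.0]] [[0.374, 0.892, 0.254, 0.289], [-0.928, 0.36, 0.1, -0.504], [-0.003, -0.272, 0.962, 0.384], [0.0, 0.0, 0.0, 1.0]] ['image', 'mtx', 'cam_to_world']
```

View pics/top0.png

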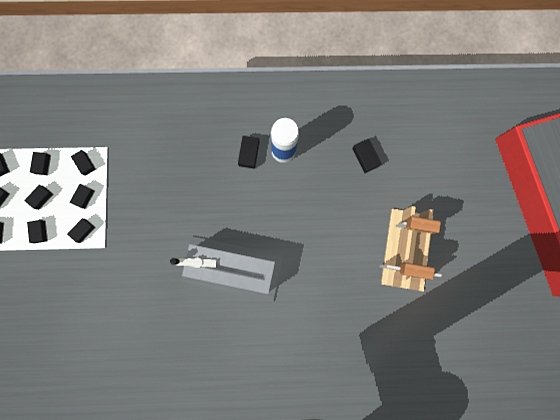

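View pics/side0.png

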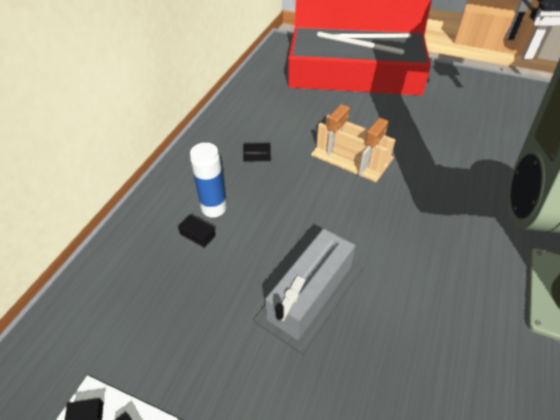

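```bash
python3 - <<'E'
import cv2,numpy as np
def crop(n,x0,y0,w,h,k):
    c=cv2.resize(cv2.imread(f"pics/{n}0.png")[y0:y0+h,x0:x0+w],None,fx=k,fy=k,interpolation=cv2.INTER_CUBIC)
    for x in range(0,w,10): cv2.putText(c,str(x0+x),(x*k,8),0,.3,(0,255,255)); c[:4 if x%10 else 12,x*k]=(0,255,255)
    for y in range(0,h,10): cv2.putText(c,str(y0+y),(0,y*k+4),0,.3,(0,255,255))
    return c
a=crop("top",165,238,115,60,6); b=crop("top",375,200,75,95,6)
cv2.imwrite("pics/c1.png",a);cv2.imwrite("pics/c2.png",b)
a=crop("side",250,220,110,125,4); b=crop("side",305,95,95,90,4)
c=np.zeros((500,800,3),np.uint8);c[:500,:440]=a;c[:360,440:800]=b[:,:360];cv2.imwrite("pics/c3.png",c)
E
```

```text
(no output)
```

View pics/c1.png

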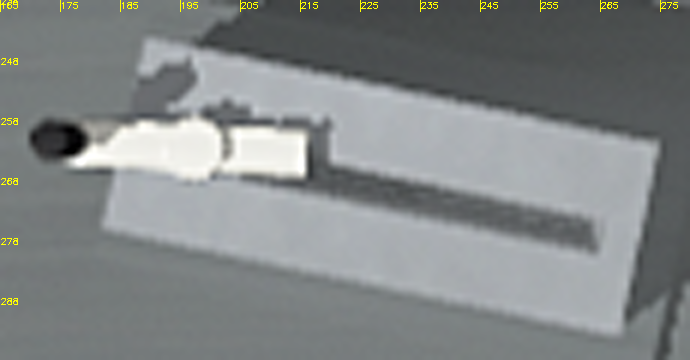

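View pics/c2.png

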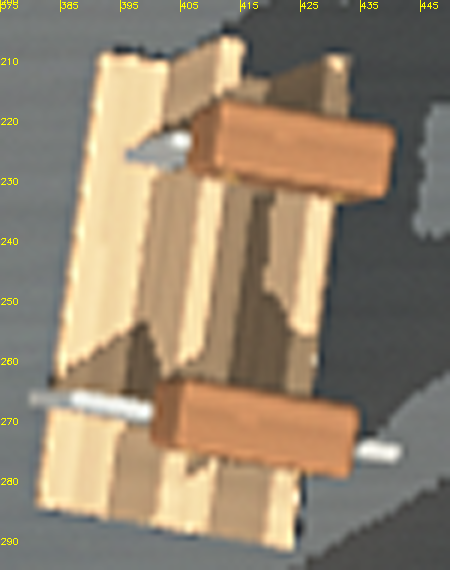

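View pics/c3.png

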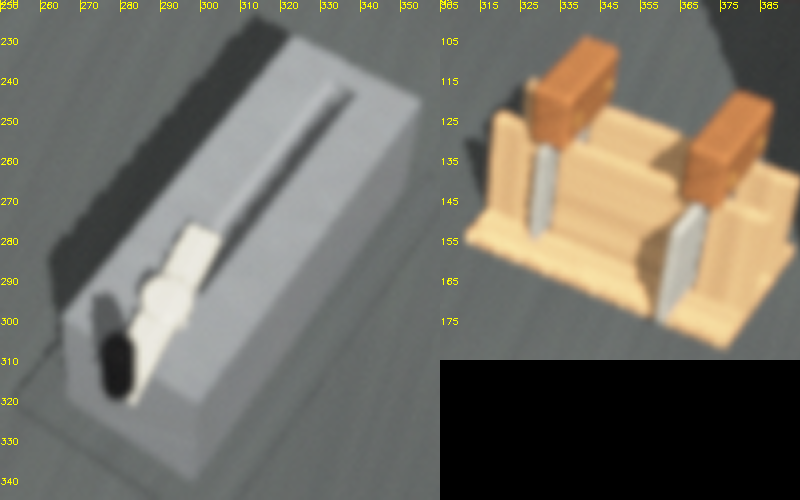

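```bash
cat > h.py <<'E'
import numpy as np,pickle
from scipy.optimize import least_squares
S={n:pickle.load(open(n+"0.pkl","rb")) for n in("top","side","wrist")}
def proj(s,P):
    T=np.linalg.inv(s["cam_to_world"]);c=np.atleast_2d(P)@T[:3,:3].T+T[:3,3]
    u=c*[1,-1,-1];u=u@s["mtx"].T;return u[:,:2]/u[:,2:]
def place(p,L):
    x,y,z,a=p;c,s=np.cos(a),np.sin(a);return np.array(L)@np.array([[c,s,0],[-s,c,0],[0,0,1]])+[x,y,z]
def fit(obs,p0):  # obs: (cam snapshot, local pt, pixel)
    f=lambda p:np.concatenate([proj(s,place(p,[l]))[0]-u for s,l,u in obs])
    r=least_squares(f,p0,loss="soft_l1");return r.x,r.fun.reshape(-1,2)
def tri(obs):
    return fit([(s,(0,0,0),u) for s,u in obs],[.4,0,.1,0])[0][:3]
E
cat > m1.py <<'E'
from h import *
t,s=S["top"],S["side"]
T1=lambda x,y:(165+(x+.5)/6-.5,238+(y+.5)/6-.5)
T2=lambda x,y:(375+(x+.5)/6-.5,200+(y+.5)/6-.5)
S1=lambda x,y:(250+(x+.5)/4-.5,220+(y+.5)/4-.5)
S2=lambda x,y:(305+(x-440+.5)/4-.5,95+(y+.5)/4-.5)
X,a,b,H=.035,.110,-.080,.08
ho=[(t,(X,a,H),T1(147,38)),(t,(X,b,H),T1(658,142)),(t,(-X,b,H),T1(622,333)),(t,(-X,a,H),T1(102,230)),
(s,(X,b,H),S1(293,33)),(s,(-X,b,H),S1(422,103)),(s,(X,a,H),S1(63,315)),(s,(-X,a,H),S1(200,402)),(s,(-X,a,0),S1(193,480)),(s,(X,a,0),S1(68,405))]
p,r=fit(ho,[.4,.15,0,-.2]);print("holder",p.round(4),r.round(1).tolist())
print("slot end top",proj(t,place(p,[(0,-.0665,H),(0,.0,H)])),"obs",T1(598,235))
post=tri([(t,T1(56,139)),(s,S1(118,343))]);print("post top",post, place(p,[(0,.127,.124)]))
W=[(t,(.013,.032,.11),T2(183,378)),(t,(-.013,.032,.11),T2(175,448)),(t,(.013,-.032,.11),T2(358,408)),(t,(-.013,-.032,.11),T2(352,478)),
(t,(0,.06,.07),T2(72,398)),(t,(0,-.06,.07),T2(400,452)),
(s,(.013,-.032,.11),S2(738,90)),(s,(-.013,-.032,.11),S2(773,103)),(s,(.013,.032,.11),S2(693,137)),(s,(-.013,.032,.11),S2(727,150)),(s,(0,.06,0),S2(660,320))]
q,r=fit(W,[.4,-.2,.01,-.2]);print("wide",q.round(4),r.round(1).tolist())
rk=[(t,(.09,.05,.008),T2(100,55)),(t,(-.09,.05,.008),T2(38,510)),(s,(.09,.05,.008),S2(467,238)),(s,(-.09,.05,.008),S2(727,345))]
k,r=fit(rk,[.45,-.2,0,-.2]);print("rack",k.round(4),r.round(1).tolist())
E
python3 m1.py
```

```text
holder [ 0.4813  0.1604  0.0005 -0.2247] [[-0.2, -0.5], [0.3, -0.4], [-0.2, -0.1], [-0.0, -0.6], [0.5, 0.2], [0.1, -0.8], [0.1, 0.2], [-0.1, 0.1], [0.4, 1.6], [0.2, -0.4]]
slot end top [[265.21104276 275.61229444]
 [235.07051875 269.46265835]] obs (264.25, 276.75)
post top [0.503822   0.28352569 0.12112537] [[0.50959942 0.28423643 0.12448371]]
wide [ 0.4696 -0.2264  0.014  -0.1969] [[-0.0, -0.9], [-0.4, -0.2], [1.0, -0.6], [0.4, 0.1], [-0.3, -0.3], [-0.5, 0.2], [0.1, -1.3], [1.6, -0.9], [-0.8, 1.3], [1.2, 2.0], [0.5, 0.2]]
rack [ 0.5185 -0.2379 -0.0035 -0.1876] [[-0.2, -0.5], [-0.1, -0.8], [0.7, -0.0], [0.7, 0.1]]
```

Request:
jog_arm --rows '[[[0, 0, -0.02], -0.115, -1], [[0, 0, -0.02], -0.115, -1], [[0, 0, -0.02], -0.115, -1], [[0, 0, -0.02], -0.115, -1], [[0, 0, -0.02], -0.115, -1]]'

```text
time: 0.57
tool_pos: [0.2152, -0.5328, 0.2352]
eef_rot: [0.88, 0.476, 0.0, -0.001]
contact_force: [0.4, 1.0, -0.3]
finger_gap: 0.0942
grasp_force: 0.0
```

Request:
jog_arm --rows '[[[0, 0, -0.02], -0.115, -1], [[0, 0, -0.02], -0.115, -1], [[0, 0, -0.02], -0.115, -1], [[0.05, 0, 0], 0, -1], [[0.1, 0, 0], 0, -1]]'

```text
time: 0.98
tool_pos: [0.2246, -0.491, 0.2534]
eef_rot: [0.782, 0.623, -0.001, 0.001]
contact_force: [0.2, -0.2, -0.0]
finger_gap: 0.0941
grasp_force: 0.0
```

Request:
jog_arm --rows '[[[0.12, 0.018, 0], 0, -1], [[0.12, 0.018, 0], 0, -1], [[0.12, 0.018, 0], 0, -1], [[0.12, 0.018, 0], 0, -1], [[0.12, 0.018, 0], 0, -1]]'

```text
time: 1.4
tool_pos: [0.2916, -0.3179, 0.2531]
eef_rot: [0.782, 0.624, 0.0, -0.0]
contact_force: [0.1, -0.1, 0.2]
finger_gap: 0.0943
grasp_force: 0.0
```

Request:
jog_arm --rows '[[[0.12, 0.018, 0], 0, -1], [[0.12, 0.018, 0], 0, -1], [[0.12, 0.018, 0], 0, -1], [[0.12, 0.018, 0], 0, -1], [[0.12, 0.018, 0], 0, -1]]'

```text
time: 1.82
tool_pos: [0.3578, -0.1484, 0.2533]
eef_rot: [0.782, 0.624, 0.0, 0.0]
contact_force: [1.2, 0.1, 0.4]
finger_gap: 0.0939
grasp_force: 0.0
```

Request:
jog_arm --rows '[[[0.12, 0.018, 0], 0, -1], [[0.12, 0.018, 0], 0, -1], [[0.12, 0.018, 0], 0, -1], [[0.12, 0.018, 0], 0, -1], [[0.12, 0.018, 0], 0, -1]]'

```text
time: 2.23
tool_pos: [0.424, 0.0212, 0.2534]
eef_rot: [0.782, 0.624, 0.0, 0.0]
contact_force: [1.0, -0.0, -0.1]
finger_gap: 0.094
grasp_force: 0.0
```

Request:
jog_arm --rows '[[[0.12, 0.018, 0], 0, -1], [[0.12, 0.018, 0], 0, -1], [[0.12, 0.018, 0], 0, -1], [[0.09, 0.018, 0], 0, -1], [[0, 0, 0], 0, -1]]'

```text
time: 2.65
tool_pos: [0.4758, 0.1502, 0.2529]
eef_rot: [0.78, 0.626, 0.001, -0.001]
contact_force: [-1.0, -0.6, 0.0]
finger_gap: 0.0939
grasp_force: 0.0
```

```bash
cat >> h.py <<'E'
def look(n,k):
    from plant import snapshot;import cv2
    s=snapshot(n);cv2.imwrite(f"pics/{k}.png",s["image"]);pickle.dump(s,open(k+".pkl","wb"));return s
def plan(x=None,y=None,z=None,yaw=None):
    from plant import sensors
    o=sensors.get_obs();q=o["eef_rot"];p=o["tool_pos"];a=2*np.arctan2(q[1],q[0])
    t=np.array([p[i] if v is None else v for i,v in enumerate((x,y,z))]);d=t-p;c,s=np.cos(a),np.sin(a)
    print("t",round(o["time"],2),"pos",p.round(4),"yaw",round(a,4),"F",o["contact_force"].round(1),"gap",round(o["finger_gap"],4),o["grasp_force"])
    print("tilt",q[2:].round(4))
    print("shares",(np.array([c*d[0]+s*d[1],s*d[0]-c*d[1],-d[2]])/.3).round(4),"turn",None if yaw is None else round(-(yaw-a)/(np.pi/3),4))
E
python3 - <<'E'
from h import *
import cv2
plan(.4813,.1604,.25,1.345)
s=look("wrist","w1");c=cv2.resize(s["image"],(800,600),interpolation=cv2.INTER_CUBIC);cv2.imwrite("pics/w1b.png",c)
print(proj(s,place([.4813,.1604,0,-.2247],[(0,-.0665,.08),(0,.0625,.08),(.035,-.08,.08),(-.035,-.08,.08),(0,.127,.124)])))
E
```

```text
t 2.65 pos [0.4758 0.1502 0.2529] yaw 1.3523 F [-1.  -0.6  0. ] gap 0.0939 0.0
tilt [ 0.0006 -0.0008]
shares [0.0371 0.0106 0.0098] turn 0.007
[[281.25192711 242.73467725]
 [282.32355233 109.39027853]
 [315.7700941  255.45707339]
 [246.52746696 255.08402779]
 [283.58916938  21.03230609]]
```

View pics/w1b.png

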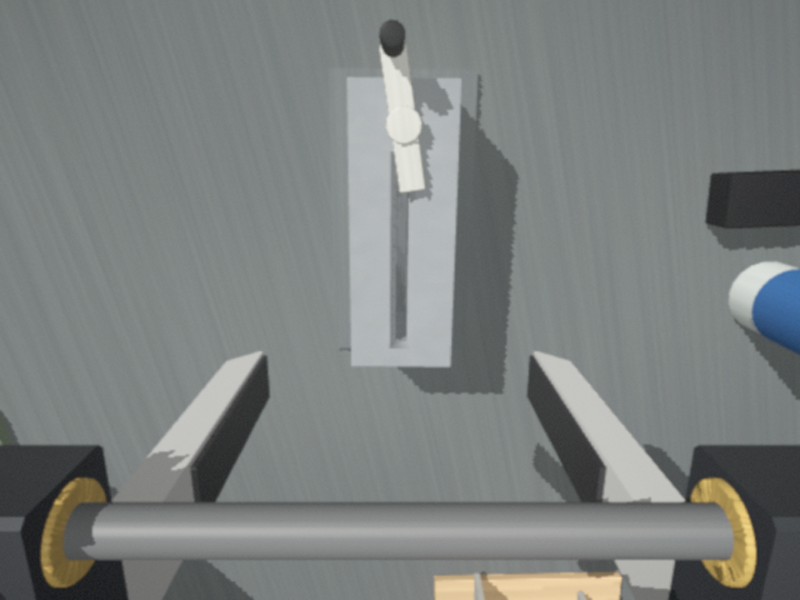

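```bash
python3 - <<'E'
exec(open("m1.py").read())
w=pickle.load(open("w1.pkl","rb"));N=lambda x,y:((x+.5)*.7-.5,(y+.5)*.7-.5)
wo=[(w,(X,a,H),N(462,79)),(w,(-X,a,H),N(347,78)),(w,(X,b,H),N(450,366)),(w,(-X,b,H),N(351,366))]
for nm,o in(("wrist",wo),("all",ho+wo),("w+t",ho[:4]+wo)):
    p,r=fit(o,[.48,.16,0,-.22]);print(nm,p.round(4),np.abs(r).max())
pt=tri([(t,T1(56,139)),(s,S1(118,343)),(w,N(392,34))]);print("post",pt)
q=np.linalg.inv(np.array([[np.cos(p[3]),-np.sin(p[3])],[np.sin(p[3]),np.cos(p[3])]]))@(pt[:2]-p[:2]);print(q,np.arctan2(-q[0],q[1]-.082))
E
```

```text
holder [ 0.4813  0.1604  0.0005 -0.2247] [[-0.2, -0.5], [0.3, -0.4], [-0.2, -0.1], [-0.0, -0.6], [0.5, 0.2], [0.1, -0.8], [0.1, 0.2], [-0.1, 0.1], [0.4, 1.6], [0.2, -0.4]]
slot end top [[265.21104276 275.61229444]
 [235.07051875 269.46265835]] obs (264.25, 276.75)
post top [0.503822   0.28352569 0.12112537] [[0.50959942 0.28423643 0.12448371]]
wide [ 0.4696 -0.2264  0.014  -0.1969] [[-0.0, -0.9], [-0.4, -0.2], [1.0, -0.6], [0.4, 0.1], [-0.3, -0.3], [-0.5, 0.2], [0.1, -1.3], [1.6, -0.9], [-0.8, 1.3], [1.2, 2.0], [0.5, 0.2]]
rack [ 0.5185 -0.2379 -0.0035 -0.1876] [[-0.2, -0.5], [-0.1, -0.8], [0.7, -0.0], [0.7, 0.1]]
wrist [ 0.4806  0.1593 -0.0006 -0.23  ] 0.4607665256362452
all [ 0.4809  0.1596 -0.0005 -0.2286] 1.4544212923140094
w+t [ 4.806e-01  1.595e-01 -3.000e-04 -2.287e-01] 0.8047633945274697
post [0.50266355 0.28413673 0.12273647]
[-0.0067659   0.12639535] 0.15123747446975971
```

Request:
jog_arm --rows '[[[0, 0, 0], -0.067, 0.4], [[0, 0, 0], -0.067, 0.4], [[0.09, 0.011, 0], 0, 0.4], [[0.12, 0.014, 0], 0, 0.4], [[0.12, 0.014, 0], 0, 0.4]]'

```text
time: 3.12
tool_pos: [0.4949, 0.2429, 0.2535]
eef_rot: [0.737, 0.676, -0.0, 0.0]
contact_force: [1.0, 0.2, 0.3]
finger_gap: 0.0643
grasp_force: 0.0
```

Request:
jog_arm --rows '[[[0.09, 0.011, 0], 0, 0.4], [[0.033, 0.004, 0], 0, 0.4], [[0, 0, 0], 0, 0.4], [[0, 0, 0], 0, 0.4], [[0, 0, 0], 0, 0.4]]'

```text
time: 3.53
tool_pos: [0.5022, 0.2784, 0.2533]
eef_rot: [0.736, 0.676, -0.001, 0.0]
contact_force: [-0.7, 0.3, -0.7]
finger_gap: 0.0307
grasp_force: 0.0
```

```bash
python3 - <<'E'
from h import *
plan(.5028,.2843,.098,1.492)
E
```

```text
t 3.53 pos [0.5022 0.2784 0.2533] yaw 1.486 F [-0.7  0.3 -0.7] gap 0.0307 0.0
tilt [-0.0006  0.0002]
shares [1.980e-02 3.000e-04 5.177e-01] turn -0.0057
```

Request:
jog_arm --rows '[[[0.02, 0, 0], 0, 0.4], [[0, 0, 0.1], 0, 0.4], [[0, 0, 0.1], 0, 0.4], [[0, 0, 0.1], 0, 0.4], [[0, 0, 0.07], 0, 0.4]]'

```text
time: 3.95
tool_pos: [0.5017, 0.2848, 0.14]
eef_rot: [0.736, 0.677, -0.001, -0.0]
contact_force: [-0.4, -0.5, -0.0]
finger_gap: 0.0284
grasp_force: 0.0
```

Request:
jog_arm --rows '[[[0, 0, 0.06], 0, 0.4], [[0, 0, 0.05], 0, 0.4], [[0, 0, 0.036], 0, 0.4], [[0, 0, 0], 0, 0.4], [[0, 0, 0], 0, 0.4]]'

```text
time: 4.37
tool_pos: [0.5028, 0.2857, 0.0986]
eef_rot: [0.736, 0.677, -0.0, -0.0]
contact_force: [-0.2, 0.6, 0.3]
finger_gap: 0.028
grasp_force: 0.0
```

Request:
jog_arm --rows '[[[0, -0.015, 0], -0.0955, 0.4], [[0, -0.015, 0], -0.0955, 0.4], [[-0.001, -0.015, 0], -0.0955, 0.4], [[-0.001, -0.015, 0], -0.0955, 0.4], [[-0.001, -0.015, 0], -0.0955, 0.4]]'

```text
time: 4.78
tool_pos: [0.4829, 0.2837, 0.1008]
eef_rot: [0.544, 0.839, 0.002, 0.001]
contact_force: [1.4, 2.4, -0.9]
finger_gap: 0.0281
grasp_force: 0.9
```

```bash
python3 - <<'E'
from h import *
th=.65-.2287
plan(.4993-.045*np.sin(th),.2394+.045*np.cos(th),.098,1.571+th)
E
```

```text
t 4.78 pos [0.4829 0.2837 0.1008] yaw 1.9923 F [ 1.4  2.4 -0.9] gap 0.0281 0.9488901123404503
tilt [0.0024 0.0014]
shares [-0.007  -0.0104  0.0095] turn 0.0
```

Request:
jog_arm --rows '[[[-0.003, -0.017, 0.002], -0.0955, 0.4], [[-0.002, -0.016, 0.002], -0.0955, 0.4], [[-0.002, -0.016, 0], -0.0955, 0.4], [[-0.002, -0.015, 0], -0.0955, 0.4], [[-0.001, -0.015, 0], -0.0955, 0.4]]'

```text
time: 5.2
tool_pos: [0.4653, 0.2683, 0.1002]
eef_rot: [0.319, 0.948, 0.003, 0.002]
contact_force: [0.3, 3.0, -0.3]
finger_gap: 0.0282
grasp_force: 1.1
```

Request:
jog_arm --rows '[[[-0.001, -0.015, 0], -0.0955, 0.4], [[-0.001, -0.015, 0], -0.0955, 0.4], [[0, 0, 0], 0, 0.4], [[0, 0, 0], 0, 0.4], [[0, 0, 0], 0, 0.4]]'

```text
time: 5.62
tool_pos: [0.4601, 0.2595, 0.0988]
eef_rot: [0.226, 0.974, 0.001, 0.001]
contact_force: [0.1, 0.9, 0.8]
finger_gap: 0.0285
grasp_force: 0.6
```

```bash
python3 - <<'E'
from h import *
th=1.35-.2287
plan(.4993-.045*np.sin(th),.2394+.045*np.cos(th),.098,1.571+th)
E
```

```text
t 5.62 pos [0.4601 0.2595 0.0988] yaw 2.6854 F [0.1 0.9 0.8] gap 0.0285 0.5535112135112286
tilt [0.0008 0.0013]
shares [ 0.003  -0.0037  0.0025] turn -0.0066
```

Request:
jog_arm --rows '[[[0, 0, -0.05], 0, 0.4], [[0, 0, -0.1], 0, 0.4], [[0, 0, -0.12], 0, 0.4], [[0, 0, -0.12], 0, 0.4], [[0, 0, -0.11], 0.06, 0.0]]'

```text
time: 6.03
tool_pos: [0.4589, 0.2589, 0.2495]
eef_rot: [0.257, 0.966, -0.0, 0.0]
contact_force: [0.8, 0.2, -0.3]
finger_gap: 0.0318
grasp_force: 0.0
```

Request:
jog_arm --rows '[[[0, 0, 0], 0.115, -1], [[0, 0, 0], 0.115, -1], [[0, 0, 0], 0.115, -1], [[0, 0, 0], 0.115, -1], [[0, 0, 0], 0.115, -1]]'

```text
time: 6.45
tool_pos: [0.4589, 0.2589, 0.2477]
eef_rot: [0.534, 0.845, -0.0, 0.0]
contact_force: [0.0, 0.1, -0.0]
finger_gap: 0.0651
grasp_force: 0.0
```

Request:
jog_arm --rows '[[[0, 0, 0], 0.115, -1], [[0, 0, 0], 0.115, -1], [[0, 0, 0], 0.115, -1], [[0, 0, 0], 0.115, -1], [[0, 0, 0], 0.115, -1]]'

```text
time: 6.87
tool_pos: [0.4588, 0.2589, 0.2475]
eef_rot: [0.761, 0.649, -0.0, 0.0]
contact_force: [0.7, -0.1, 0.7]
finger_gap: 0.0937
grasp_force: 0.0
```

```bash
python3 - <<'E'
from h import *
p=place([.4696,-.2264,0,-.197],[(0,-.09,.25)])[0]
plan(*p,1.374)
E
```

```text
t 6.87 pos [0.4588 0.2589 0.2475] yaw 1.4128 F [ 0.7 -0.1  0.7] gap 0.0937 0.0
tilt [-0.0002  0.0002]
shares [-1.8916  0.2782 -0.0084] turn 0.0371
```

Request:
jog_arm --rows '[[[-0.06, 0.009, 0], 0, -1], [[-0.118, 0.0175, 0], 0, -1], [[-0.118, 0.0175, 0], 0, -1], [[-0.118, 0.0175, 0], 0, -1], [[-0.118, 0.0175, 0], 0, -1]]'

```text
time: 7.28
tool_pos: [0.4581, 0.0962, 0.2476]
eef_rot: [0.758, 0.652, -0.0, 0.0]
contact_force: [0.7, 0.1, 0.2]
finger_gap: 0.0941
grasp_force: 0.0
```

Request:
jog_arm --rows '[[[-0.118, 0.0175, 0], 0, -1], [[-0.118, 0.0175, 0], 0, -1], [[-0.118, 0.0175, 0], 0, -1], [[-0.118, 0.0175, 0], 0, -1], [[-0.118, 0.0175, 0], 0, -1]]'

```text
time: 7.7
tool_pos: [0.4574, -0.0831, 0.2478]
eef_rot: [0.759, 0.651, -0.0, 0.0]
contact_force: [0.8, 0.3, 0.4]
finger_gap: 0.0939
grasp_force: 0.0
```

Request:
jog_arm --rows '[[[-0.118, 0.0175, 0], 0, -1], [[-0.118, 0.0175, 0], 0, -1], [[-0.118, 0.0175, 0], 0, -1], [[-0.118, 0.0175, 0], 0, -1], [[-0.118, 0.0175, 0], 0, -1]]'

```text
time: 8.12
tool_pos: [0.4568, -0.2622, 0.2476]
eef_rot: [0.759, 0.651, -0.0, 0.0]
contact_force: [0.6, 0.2, 1.0]
finger_gap: 0.0942
grasp_force: 0.0
```

Request:
jog_arm --rows '[[[-0.118, 0.0175, 0], 0, -1], [[-0.06, 0.009, 0], 0, -1], [[0, 0, 0], 0, -1], [[0, 0, 0], 0, -1], [[0, 0, 0], 0, -1]]'

```text
time: 8.53
tool_pos: [0.4571, -0.3128, 0.2472]
eef_rot: [0.758, 0.652, 0.0, -0.001]
contact_force: [0.1, 0.2, 0.1]
finger_gap: 0.094
grasp_force: 0.0
```

```bash
python3 - <<'E'
from h import *
import cv2
p=place([.4696,-.2264,0,-.197],[(0,-.0,.25)])[0]
plan(*p,1.374)
s=look("wrist","w2");cv2.imwrite("pics/w2b.png",cv2.resize(s["image"],(800,600),interpolation=cv2.INTER_CUBIC))
E
```

```text
t 8.53 pos [ 0.4571 -0.3128  0.2472] yaw 1.4207 F [0.1 0.2 0.1] gap 0.094 0.0
tilt [ 0.0003 -0.0007]
shares [ 0.2911 -0.0018 -0.0092] turn 0.0446
```

View pics/w2b.png

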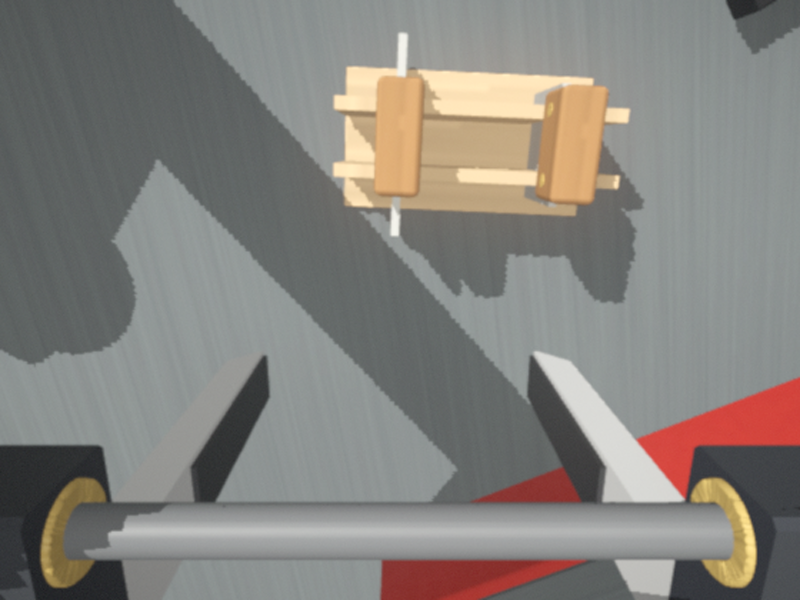

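```bash
python3 - <<'E'
exec(open("m1.py").read())
w=pickle.load(open("w2.pkl","rb"));N=lambda x,y:((x+.5)*.7-.5,(y+.5)*.7-.5)
wo=[(w,(-.013,.032,.11),N(378,77)),(w,(.013,.032,.11),N(424,78)),(w,(.013,-.032,.11),N(420,196)),(w,(-.013,-.032,.11),N(375,194)),(w,(0,.06,.07),N(403,33)),(w,(0,-.06,.07),N(395,235))]
print("---")
for nm,o in(("wrist",wo),("all",W+wo),("w+t",W[:6]+wo)):
    p,r=fit(o,q);print(nm,p.round(4),r.round(1).tolist())
plan(p[0],p[1],.25,np.pi/2+p[3])
E
```

```text
holder [ 0.4813  0.1604  0.0005 -0.2247] [[-0.2, -0.5], [0.3, -0.4], [-0.2, -0.1], [-0.0, -0.6], [0.5, 0.2], [0.1, -0.8], [0.1, 0.2], [-0.1, 0.1], [0.4, 1.6], [0.2, -0.4]]
slot end top [[265.21104276 275.61229444]
 [235.07051875 269.46265835]] obs (264.25, 276.75)
post top [0.503822   0.28352569 0.12112537] [[0.50959942 0.28423643 0.12448371]]
wide [ 0.4696 -0.2264  0.014  -0.1969] [[-0.0, -0.9], [-0.4, -0.2], [1.0, -0.6], [0.4, 0.1], [-0.3, -0.3], [-0.5, 0.2], [0.1, -1.3], [1.6, -0.9], [-0.8, 1.3], [1.2, 2.0], [0.5, 0.2]]
rack [ 0.5185 -0.2379 -0.0035 -0.1876] [[-0.2, -0.5], [-0.1, -0.8], [0.7, -0.0], [0.7, 0.1]]
---
wrist [ 0.4703 -0.2297  0.0029 -0.1874] [[-0.4, -1.0], [0.8, -0.3], [-0.3, 0.4], [-0.3, 0.6], [-0.2, 1.6], [0.5, -1.1]]
all [ 0.4702 -0.2296  0.0081 -0.1896] [[0.6, -1.1], [0.4, -0.4], [1.5, -1.1], [1.0, -0.4], [0.5, -0.4], [0.0, -0.3], [-0.4, -0.1], [1.2, 0.3], [-1.0, 2.5], [1.0, 3.2], [0.4, 1.1], [-0.7, -2.0], [1.1, -1.3], [-0.3, 0.9], [-0.8, 1.1], [-0.1, 0.2], [0.2, -0.3]]
w+t [ 0.4701 -0.2297  0.0031 -0.1876] [[-0.0, -1.0], [-0.3, -0.4], [0.7, -1.0], [0.2, -0.4], [-0.0, -0.3], [-0.8, -0.4], [-0.6, -0.9], [0.6, -0.3], [-0.5, 0.5], [-0.6, 0.7], [-0.4, 1.6], [0.3, -1.0]]
t 8.58 pos [ 0.4572 -0.3125  0.2474] yaw 1.4216 F [-0.4 -0.   0.6] gap 0.0938 0.0
tilt [ 0.0002 -0.0005]
shares [ 0.2792  0.0014 -0.0087] turn 0.0367
```

Request:
jog_arm --rows '[[[0, 0, 0], 0.0367, -1], [[0.07, -0.002, 0], 0, -1], [[0.1, -0.003, 0], 0, -1], [[0.07, -0.002, 0], 0, -1], [[0.04, -0.002, 0], 0, -1]]'

```text
time: 9.0
tool_pos: [0.4704, -0.2274, 0.2477]
eef_rot: [0.769, 0.639, 0.0, -0.0]
contact_force: [0.1, -0.6, -0.2]
finger_gap: 0.0938
grasp_force: 0.0
```

Request:
jog_arm --rows '[[[0, 0, 0.1], 0, -1], [[0, 0, 0.1], 0, -1], [[0, 0, 0.05], 0, -1], [[0, 0, 0], 0, -1], [[0, 0, 0], 0, -1]]'

```text
time: 9.42
tool_pos: [0.4698, -0.2301, 0.172]
eef_rot: [0.77, 0.638, -0.0, -0.001]
contact_force: [-0.1, -1.3, 0.2]
finger_gap: 0.0938
grasp_force: 0.0
```

```bash
python3 - <<'E'
from h import *
plan(.4702,-.2295,.086,1.383)
E
```

```text
t 9.42 pos [ 0.4698 -0.2301  0.172 ] yaw 1.3832 F [-0.1 -1.3  0.2] gap 0.0938 0.0
tilt [-0.0003 -0.0008]
shares [0.0021 0.001  0.2867] turn 0.0002
```

Request:
jog_arm --rows '[[[0.002, 0.001, 0.08], 0, -0.6], [[0, 0, 0.08], 0, -0.3], [[0, 0, 0.07], 0, 0], [[0, 0, 0.057], 0, 0.1], [[0, 0, 0], 0, 0.2]]'

```text
time: 9.83
tool_pos: [0.4694, -0.2296, 0.0847]
eef_rot: [0.771, 0.637, -0.001, -0.002]
contact_force: [-1.1, 0.5, -1.0]
finger_gap: 0.0643
grasp_force: 0.0
```

Request:
jog_arm --rows '[[[0, 0, 0], 0, 0.2], [[0, 0, 0], 0, 0.3], [[0, 0, 0], 0, 0.4], [[0, 0, 0], 0, 0.5], [[0, 0, 0], 0, 0.7]]'

```text
time: 10.25
tool_pos: [0.4715, -0.2312, 0.0877]
eef_rot: [0.771, 0.637, 0.0, 0.001]
contact_force: [0.1, 0.1, -0.4]
finger_gap: 0.0306
grasp_force: 0.0
```

Request:
jog_arm --rows '[[[0, 0, 0], 0, 1], [[0, 0, 0], 0, 1], [[0, 0, 0], 0, 1], [[0, 0, 0], 0, 1], [[0, 0, 0], 0, 1]]'

```text
time: 10.67
tool_pos: [0.47, -0.2308, 0.0872]
eef_rot: [0.771, 0.637, -0.001, -0.0]
contact_force: [-3.9, 0.7, 6.0]
finger_gap: 0.0257
grasp_force: 30.0
```

```bash
python3 - <<'E'
from h import *
plan(.4702,-.2295,.086,1.383)
E
```

```text
t 10.67 pos [ 0.47   -0.2308  0.0872] yaw 1.3822 F [-3.9  0.7  6. ] gap 0.0257 29.999613761901855
tilt [-0.0006 -0.0004]
shares [ 0.0043 -0.      0.0041] turn -0.0008
```

Request:
jog_arm --rows '[[[0, 0, -0.01], 0, 1], [[0, 0, -0.02], 0, 1], [[0, 0, -0.04], 0, 1], [[0, 0, -0.06], 0, 1], [[0, 0, -0.06], 0, 1]]'

```text
time: 11.08
tool_pos: [0.47, -0.23, 0.1436]
eef_rot: [0.771, 0.637, -0.0, -0.001]
contact_force: [0.5, -0.5, -4.5]
finger_gap: 0.0253
grasp_force: 30.0
```

Request:
jog_arm --rows '[[[0, 0, -0.06], 0, 1], [[0, 0, -0.06], 0, 1], [[0, 0, -0.06], 0, 1], [[0, 0, -0.06], 0.02, 1], [[0, 0, 0], 0.02, 1]]'

```text
time: 11.5
tool_pos: [0.4731, -0.2321, 0.2203]
eef_rot: [0.784, 0.621, 0.001, 0.004]
contact_force: [2.3, -0.4, -3.9]
finger_gap: 0.0256
grasp_force: 30.0
```

```bash
python3 - <<'E'
from h import *
plan(.4807,.1595,.215,1.342)
E
```

```text
t 11.5 pos [ 0.4731 -0.2321  0.2203] yaw 1.3391 F [ 2.3 -0.4 -3.9] gap 0.0256 29.99690294265747
tilt [0.0014 0.0043]
shares [ 1.2764 -0.275   0.0175] turn -0.0028
```

Request:
jog_arm --rows '[[[0.04, -0.0086, 0], 0, 1], [[0.08, -0.0172, 0], 0, 1], [[0.115, -0.0248, 0], 0, 1], [[0.115, -0.0248, 0], 0, 1], [[0.115, -0.0248, 0], 0, 1]]'

```text
time: 11.92
tool_pos: [0.4715, -0.0854, 0.2133]
eef_rot: [0.784, 0.621, -0.001, -0.002]
contact_force: [0.5, -0.6, -5.0]
finger_gap: 0.0255
grasp_force: 30.0
```

Request:
jog_arm --rows '[[[0.115, -0.0248, 0], 0, 1], [[0.115, -0.0248, 0], 0, 1], [[0.115, -0.0248, 0], 0, 1], [[0.115, -0.0248, 0], 0, 1], [[0.115, -0.0248, 0], 0, 1]]'

```text
time: 12.33
tool_pos: [0.4743, 0.0909, 0.2135]
eef_rot: [0.784, 0.621, -0.001, -0.001]
contact_force: [0.4, 0.1, -5.0]
finger_gap: 0.0256
grasp_force: 30.0
```

Request:
jog_arm --rows '[[[0.115, -0.0248, 0], 0, 1], [[0.08, -0.0172, 0], 0, 1], [[0.04, -0.0086, 0], 0, 1], [[0, 0, 0], 0, 1], [[0, 0, 0], 0, 1]]'

```text
time: 12.75
tool_pos: [0.4765, 0.1607, 0.214]
eef_rot: [0.783, 0.622, -0.001, -0.0]
contact_force: [-0.3, -0.6, -4.7]
finger_gap: 0.026
grasp_force: 30.0
```

Request:
jog_arm --rows '[[[0, 0, 0.02], 0, 1], [[0, 0, 0.03], 0, 1], [[0, 0, 0.03], 0, 1], [[0, 0, 0], 0, 1], [[0, 0, 0], 0, 1]]'

```text
time: 13.17
tool_pos: [0.4768, 0.1597, 0.1898]
eef_rot: [0.784, 0.621, -0.001, -0.001]
contact_force: [-0.2, 0.6, -4.4]
finger_gap: 0.0261
grasp_force: 30.0
```

```bash
python3 - <<'E'
from h import *
import cv2
plan(.4807,.1595,.18,1.342)
a=look("wrist","w3")["image"];b=look("side","s3")["image"];t=look("top","t3")["image"]
h=cv2.resize(a[0:330,180:380],(400,600*11//10 if 0 else 660),interpolation=cv2.INTER_CUBIC)[:600]
sd=cv2.resize(b[200:340,250:383],(399,420),interpolation=cv2.INTER_CUBIC)
c=np.zeros((600,800,3),np.uint8);c[:,:400]=h;c[:420,400:799]=sd
c[420:600,400:]=cv2.resize(t[225:297,140:300],(400,180),interpolation=cv2.INTER_CUBIC)
cv2.imwrite("pics/v3.png",c)
E
```

```text
t 13.17 pos [0.4768 0.1597 0.1898] yaw 1.3388 F [-0.2  0.6 -4.4] gap 0.0261 29.99742954969406
tilt [-0.0014 -0.0008]
shares [0.0024 0.0128 0.0327] turn -0.0031
```

View pics/v3.png

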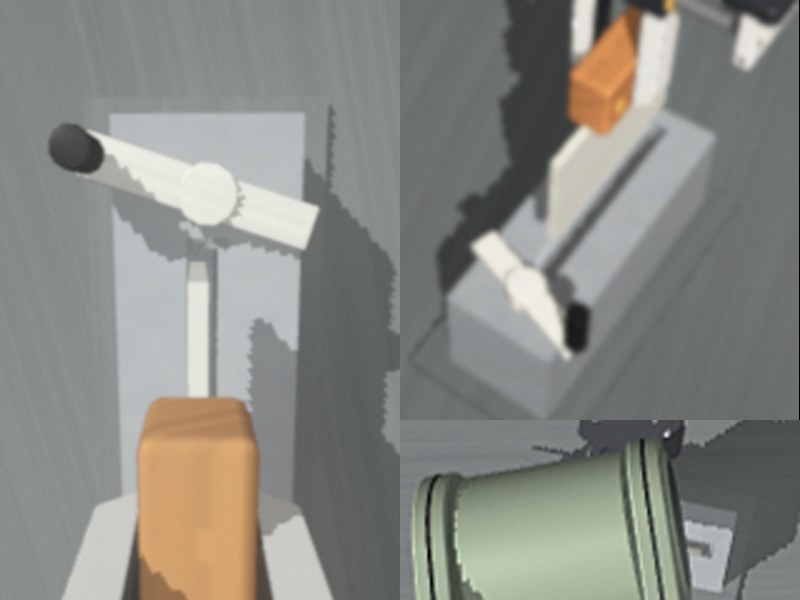

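```bash
cat >> h.py <<'E'
def ray(s,u,z):
    M=s["cam_to_world"];d=M[:3,:3]@(np.array([1,-1,-1])*(np.linalg.inv(s["mtx"])@[*u,1]));return M[:3,3]+d*(z-M[2,3])/d[2]
def loc(P,h=(.4807,.1595,0,-.2287)):
    d=np.array(P)[:2]-h[:2];c,s=np.cos(h[3]),np.sin(h[3]);return np.array([c*d[0]+s*d[1],-s*d[0]+c*d[1]]).round(4)
E
python3 - <<'E'
from h import *
L=lambda f:pickle.load(open(f,"rb"))
w,s=L("w3.pkl"),L("s3.pkl")
N=lambda x,y:(180+(x+.5)/2-.5,(y+.5)/2-.5); D=lambda x,y:(250+(x-400+.5)/3-.5,200+(y+.5)/3-.5)
for n,u,z in[("blade end top",(200,281),.183),("blade end bot",(199,262),.113),("hold++",(305,114),.08),("hold-+",(108,115),.08),("slot L",(188,300),.08),("slot R",(217,300),.08),("slotend",(202,248),.08),("hinge",(209,194),.09),("post",(74,147),.124)]:
    P=ray(w,N(*u),z);print(n,loc(P))
for n,u,z in[("blade end bot",(549,230),.113),("blade end top",(550,160),.183),("hold-+",(550,418),0),("hold++",(448,295),.08),("hold--",(716,133),.08),("slotend",(660,131),.08)]:
    print("side",n,loc(ray(s,D(*u),z)))
from plant import sensors
o=sensors.get_obs();print("tcp loc",loc(o["tool_pos"]))
E
```

```text
blade end top [-0.0029  0.0605]
blade end bot [-0.0032  0.0601]
hold++ [0.0349 0.1098]
hold-+ [-0.0358  0.1098]
slot L [-0.0075  0.0435]
slot R [0.0036 0.0435]
slotend [-0.0021  0.063 ]
hinge [0.0004 0.0823]
post [-0.0416  0.0958]
side blade end bot [0.0017 0.0583]
side blade end top [0.0019 0.0607]
side hold-+ [-0.0346  0.1057]
side hold++ [0.0355 0.1099]
side hold-- [-0.0332 -0.0805]
side slotend [-0.0037 -0.0615]
tcp loc [-0.0027  0.0003]
```

Request:
jog_arm --rows '[[[0, 0.009, 0], -0.003, 1], [[0, 0, 0.03], 0, 1], [[0, 0, 0.03], 0, 1], [[0, 0, 0.02], 0, 1], [[0, 0, 0], 0, 1]]'

```text
time: 13.73
tool_pos: [0.4784, 0.1597, 0.1647]
eef_rot: [0.783, 0.622, -0.002, -0.001]
contact_force: [0.2, 0.0, -4.6]
finger_gap: 0.0262
grasp_force: 30.0
```

Request:
jog_arm --rows '[[[0, 0, 0], 0, 1], [[0, 0, 0], 0, 1], [[0, 0, 0], 0, 1], [[0, 0, 0], 0, 1], [[0, 0, 0], 0, 1]]'

```text
time: 14.15
tool_pos: [0.4807, 0.1601, 0.1678]
eef_rot: [0.783, 0.622, 0.0, 0.0]
contact_force: [0.8, 0.3, -4.8]
finger_gap: 0.0257
grasp_force: 30.0
```

```bash
python3 - <<'E'
from h import *
import cv2
plan(.4807,.1595,.087,1.342)
from plant import sensors
print(loc(sensors.get_obs()["tool_pos"]))
a=look("wrist","w4")["image"]
cv2.imwrite("pics/w4b.png",cv2.resize(a[40:220,210:350],(560,720)[:2] and (466,600),interpolation=cv2.INTER_CUBIC))
E
```

```text
t 14.15 pos [0.4807 0.1601 0.1678] yaw 1.3434 F [ 0.8  0.3 -4.8] gap 0.0257 29.99731957912445
tilt [0.0004 0.0002]
shares [-0.0019  0.0003  0.2693] turn 0.0014
[-0.0001  0.0006]
```

View pics/w4b.png

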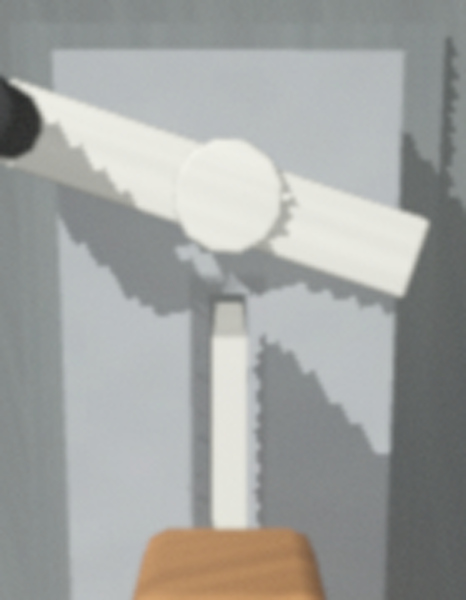

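Request:
jog_arm --rows '[[[0, 0, 0.012], 0, 1], [[0, 0, 0.012], 0, 1], [[0, 0, 0.012], 0, 1], [[0, 0, 0.012], 0, 1], [[0, 0, 0.012], 0, 1]]'

```text
time: 14.62
tool_pos: [0.4802, 0.16, 0.1487]
eef_rot: [0.783, 0.622, -0.0, -0.0]
contact_force: [0.1, -0.3, -4.3]
finger_gap: 0.0264
grasp_force: 30.0
```

Request:
jog_arm --rows '[[[0, 0, 0.008], 0, 1], [[0, 0, 0.008], 0, 1], [[0, 0, 0.008], 0, 1], [[0, 0, 0.008], 0, 1], [[0, 0, 0], 0, 1]]'

```text
time: 15.03
tool_pos: [0.48, 0.1599, 0.1392]
eef_rot: [0.783, 0.622, -0.0, -0.0]
contact_force: [-0.3, 0.3, -4.8]
finger_gap: 0.0262
grasp_force: 30.0
```

```bash
python3 - <<'E'
from h import *
plan(.4807,.1595,.087,1.342)
from plant import sensors
o=sensors.get_obs();print(loc(o["tool_pos"]),o["moment"].round(2))
E
```

```text
t 15.03 pos [0.48   0.1599 0.1392] yaw 1.3433 F [-0.3  0.3 -4.8] gap 0.0262 29.99727576971054
tilt [-0.0004 -0.0003]
shares [-0.0009  0.0026  0.1738] turn 0.0013
[-0.0008  0.0003] [-0.03 -0.   -0.06]
```

Request:
jog_arm --rows '[[[0, 0.001, 0.014], 0, 1], [[0, 0, 0.014], 0, 1], [[0, 0, 0.014], 0, 1], [[0, 0, 0.014], 0, 1], [[0, 0, 0.014], 0, 1]]'

```text
time: 15.45
tool_pos: [0.4805, 0.1599, 0.1182]
eef_rot: [0.783, 0.622, -0.0, -0.0]
contact_force: [0.2, -0.1, -4.7]
finger_gap: 0.0259
grasp_force: 30.0
```

Request:
jog_arm --rows '[[[0, 0, 0.014], 0, 1], [[0, 0, 0.014], 0, 1], [[0, 0, 0.014], 0, 1], [[0, 0, 0.014], 0, 1], [[0, 0, 0.01], 0, 1]]'

```text
time: 15.87
tool_pos: [0.4805, 0.1599, 0.0983]
eef_rot: [0.783, 0.622, -0.0, -0.0]
contact_force: [-0.6, 0.5, -4.6]
finger_gap: 0.0257
grasp_force: 30.0
```

Request:
jog_arm --rows '[[[0, 0, 0.008], 0, 1], [[0, 0, 0.006], 0, 1], [[0, 0, 0.006], 0, 1], [[0, 0, 0.004], 0, 1], [[0, 0, 0.003], 0, 1]]'

```text
time: 16.28
tool_pos: [0.4808, 0.1599, 0.0908]
eef_rot: [0.783, 0.622, 0.0, 0.0]
contact_force: [-0.0, -0.0, -4.8]
finger_gap: 0.0257
grasp_force: 30.0
```

```bash
python3 - <<'E'
from h import *
plan(.4807,.1595,.087,1.342)
E
```

```text
t 16.28 pos [0.4808 0.1599 0.0908] yaw 1.3433 F [-0.  -0.  -4.8] gap 0.0257 29.997446537017822
tilt [0.0001 0.    ]
shares [-0.0015  0.0001  0.0127] turn 0.0012
```

Slow final lowering until the force shows it seated.

Request:
jog_arm --rows '[[[0, 0, 0.003], 0, 1], [[0, 0, 0.003], 0, 1], [[0, 0, 0.003], 0, 1], [[0, 0, 0.002], 0, 1], [[0, 0, 0], 0, 1]]'

```text
time: 16.7
tool_pos: [0.4806, 0.1599, 0.0874]
eef_rot: [0.783, 0.622, -0.0, -0.0]
contact_force: [-0.3, -0.1, -4.7]
finger_gap: 0.0258
grasp_force: 30.0
```

Request:
jog_arm --rows '[[[0, 0, 0.002], 0, 1], [[0, 0, 0.002], 0, 1], [[0, 0, 0], 0, 1], [[0, 0, 0], 0, 1], [[0, 0, 0], 0, 1]]'

```text
time: 17.12
tool_pos: [0.4807, 0.16, 0.0873]
eef_rot: [0.783, 0.622, 0.0, 0.0]
contact_force: [-5.6, -0.5, 5.4]
finger_gap: 0.0256
grasp_force: 30.0
```

Request:
jog_arm --rows '[[[0, 0, 0], 0, 0.3], [[0, 0, 0], 0, 0.2], [[0, 0, 0], 0, 0.1], [[0, 0, 0], 0, 0], [[0, 0, 0], 0, 0]]'

```text
time: 17.53
tool_pos: [0.481, 0.16, 0.0864]
eef_rot: [0.783, 0.622, 0.0, 0.0]
contact_force: [0.1, 0.1, -0.7]
finger_gap: 0.0465
grasp_force: 0.0
```

Request:
jog_arm --rows '[[[0, 0, -0.03], 0, 0], [[0, 0, -0.06], 0, 0], [[0, 0, -0.1], 0, 0], [[0, 0, -0.12], 0, 0], [[0, 0, -0.1], 0, 0]]'

```text
time: 17.95
tool_pos: [0.4809, 0.16, 0.2118]
eef_rot: [0.783, 0.622, 0.001, 0.0]
contact_force: [1.1, 0.1, 0.1]
finger_gap: 0.0472
grasp_force: 0.0
```

Request:
jog_arm --rows '[[[0, 0, -0.08], -0.05, 0.2], [[0, 0, -0.06], -0.1, 0.4], [[0, 0, 0], -0.11, 0.4], [[0, 0, 0], -0.11, 0.4], [[0, 0, 0], -0.11, 0.4]]'

```text
time: 18.37
tool_pos: [0.4811, 0.16, 0.2528]
eef_rot: [0.601, 0.799, 0.001, 0.001]
contact_force: [0.2, -0.2, -0.5]
finger_gap: 0.028
grasp_force: 0.0
```

```bash
python3 - <<'E'
from h import *
import cv2
th=1.2-.2287
plan(.4993-.045*np.sin(th),.2394+.045*np.cos(th),.098,1.571+th)
a=look("wrist","w5")["image"];b=look("side","s5")["image"]
c=np.zeros((420,800,3),np.uint8);c[:,:400]=cv2.resize(a,(400,300))[:300] if 0 else cv2.resize(a[:,80:480],(400,420));c[:,400:]=cv2.resize(b[200:340,250:383],(400,420),interpolation=cv2.INTER_CUBIC)
cv2.imwrite("pics/v5.png",c)
E
```

```text
t 18.37 pos [0.4811 0.16   0.2528] yaw 1.8518 F [ 0.2 -0.2 -0.5] gap 0.028 0.0
tilt [0.0008 0.0008]
shares [0.3531 0.036  0.5161] turn -0.6594
```

View pics/v5.png

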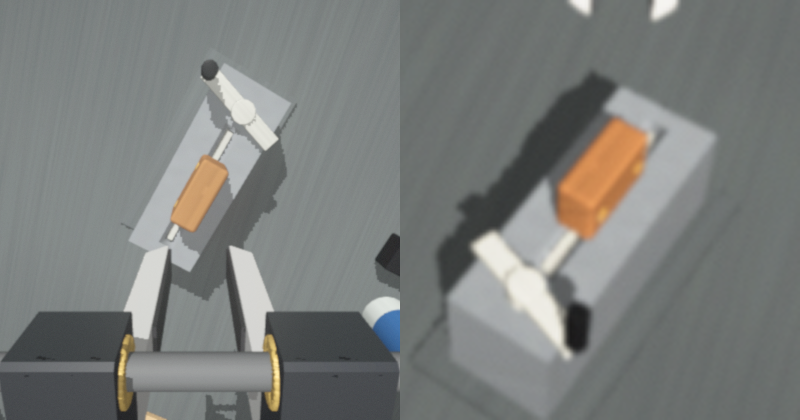

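Request:
jog_arm --rows '[[[0, 0, 0], -0.1, 0.4], [[0, 0, 0], -0.115, 0.4], [[0, 0, 0], -0.115, 0.4], [[0, 0, 0], -0.115, 0.4], [[0, 0, 0], -0.115, 0.4]]'

```text
time: 18.88
tool_pos: [0.4807, 0.1599, 0.2516]
eef_rot: [0.346, 0.938, 0.0, 0.0]
contact_force: [-1.1, -0.5, -0.4]
finger_gap: 0.028
grasp_force: 0.0
```

Request:
jog_arm --rows '[[[0, 0, 0], -0.115, 0.4], [[0, 0, 0], 0, 0.4], [[0, 0, 0], 0, 0.4], [[0, 0, 0], 0, 0.4], [[0, 0, 0], 0, 0.4]]'

```text
time: 19.3
tool_pos: [0.4807, 0.1599, 0.2514]
eef_rot: [0.291, 0.957, 0.0, -0.0]
contact_force: [-0.4, 0.9, 1.1]
finger_gap: 0.0285
grasp_force: 0.0
```

```bash
python3 - <<'E'
from h import *
th=1.25-.2287
plan(.4993-.045*np.sin(th),.2394+.045*np.cos(th),.098,1.571+th)
E
```

```text
t 19.3 pos [0.4807 0.1599 0.2514] yaw 2.5503 F [-0.4  0.9  1.1] gap 0.0285 0.0
tilt [ 0. -0.]
shares [0.246  0.2482 0.5113] turn -0.0401
```

Request:
jog_arm --rows '[[[0.062, 0.062, 0], 0, 0.4], [[0.08, 0.08, 0], 0, 0.4], [[0.062, 0.063, 0], 0, 0.4], [[0.042, 0.043, 0], 0, 0.4], [[0, 0, 0], -0.04, 0.4]]'

```text
time: 19.72
tool_pos: [0.4597, 0.2659, 0.2514]
eef_rot: [0.269, 0.963, 0.001, -0.0]
contact_force: [-0.2, -0.9, -0.0]
finger_gap: 0.0281
grasp_force: 0.0
```

Request:
jog_arm --rows '[[[0, 0, 0.08], 0, 0.4], [[0, 0, 0.1], 0, 0.4], [[0, 0, 0.06], 0, 0.4], [[0, 0, 0], 0, 0.4], [[0, 0, 0], 0, 0.4]]'

```text
time: 20.13
tool_pos: [0.4599, 0.2625, 0.1785]
eef_rot: [0.271, 0.963, -0.001, -0.001]
contact_force: [-0.1, 0.4, 0.4]
finger_gap: 0.0281
grasp_force: 0.0
```

```bash
python3 - <<'E'
from h import *
th=1.25-.2287
plan(.4993-.045*np.sin(th),.2394+.045*np.cos(th),.099,1.571+th)
E
```

```text
t 20.13 pos [0.4599 0.2625 0.1785] yaw 2.5936 F [-0.1  0.4  0.4] gap 0.0281 0.0
tilt [-0.0008 -0.0011]
shares [-0.0024  0.0029  0.265 ] turn 0.0013
```

Request:
jog_arm --rows '[[[-0.002, 0.003, 0.08], 0, 0.4], [[0, 0, 0.08], 0, 0.4], [[0, 0, 0.06], 0, 0.4], [[0, 0, 0.045], 0, 0.4], [[0, 0, 0], 0, 0.4]]'

```text
time: 20.55
tool_pos: [0.4609, 0.2629, 0.0988]
eef_rot: [0.27, 0.963, -0.001, -0.001]
contact_force: [0.9, -0.3, -1.0]
finger_gap: 0.0282
grasp_force: 0.0
```

Request:
jog_arm --rows '[[[0, 0, 0], 0, 0.4], [[-0.001, 0.015, 0], 0.0955, 0.4], [[-0.001, 0.015, 0], 0.0955, 0.4], [[-0.001, 0.015, 0], 0.0955, 0.4], [[-0.001, 0.015, 0], 0.0955, 0.4]]'

```text
time: 20.97
tool_pos: [0.4755, 0.2765, 0.1023]
eef_rot: [0.458, 0.889, 0.001, 0.001]
contact_force: [-1.3, -1.6, -0.1]
finger_gap: 0.0279
grasp_force: 0.7
```

Request:
jog_arm --rows '[[[-0.001, 0.015, 0], 0.0955, 0.4], [[-0.001, 0.015, 0], 0.0955, 0.4], [[0, 0, 0], 0, 0.4], [[0, 0, 0], 0, 0.4], [[0, 0, 0], 0, 0.4]]'

```text
time: 21.38
tool_pos: [0.4829, 0.281, 0.1014]
eef_rot: [0.542, 0.841, 0.001, 0.001]
contact_force: [-0.4, 1.0, 0.3]
finger_gap: 0.0281
grasp_force: 0.0
```

```bash
python3 - <<'E'
from h import *
th=.65-.2287
plan(.4993-.045*np.sin(th),.2394+.045*np.cos(th),.099,1.571+th)
E
```

```text
t 21.38 pos [0.4829 0.281  0.1014] yaw 1.9966 F [-0.4  1.   0.3] gap 0.0281 0.0
tilt [0.0012 0.0008]
shares [ 0.0011 -0.007   0.0081] turn 0.0041
```

Request:
jog_arm --rows '[[[0, 0.014, 0.003], 0.0955, 0.4], [[-0.001, 0.014, 0.002], 0.0955, 0.4], [[-0.001, 0.014, 0], 0.0955, 0.4], [[-0.001, 0.014, 0], 0.0955, 0.4], [[-0.001, 0.014, 0], 0.0955, 0.4]]'

```text
time: 21.8
tool_pos: [0.5021, 0.2843, 0.099]
eef_rot: [0.735, 0.679, -0.0, -0.0]
contact_force: [-1.3, -1.5, 1.4]
finger_gap: 0.0284
grasp_force: 0.8
```

Request:
jog_arm --rows '[[[-0.001, 0.015, 0], 0.0955, 0.4], [[-0.001, 0.015, 0], 0.0955, 0.4], [[0, 0.007, 0], 0.05, 0.4], [[0, 0, 0], 0, 0.4], [[0, 0, 0], 0, 0.4]]'

```text
time: 22.22
tool_pos: [0.5135, 0.2818, 0.0989]
eef_rot: [0.813, 0.583, 0.0, 0.0]
contact_force: [-0.2, -0.5, 0.0]
finger_gap: 0.028
grasp_force: 0.0
```

```bash
python3 - <<'E'
from h import *
th=-.1-.2287
plan(.4993-.045*np.sin(th),.2394+.045*np.cos(th),.099,1.571+th)
E
```

```text
t 22.22 pos [0.5135 0.2818 0.0989] yaw 1.2447 F [-0.2 -0.5  0. ] gap 0.028 0.0
tilt [0.0005 0.0002]
shares [ 0.0009  0.0008 -0.0004] turn 0.0023
```

Request:
jog_arm --rows '[[[0, 0, -0.03], 0, 0.4], [[0, 0, -0.08], 0, 0.4], [[0, 0, -0.12], 0, 0.4], [[0, 0, -0.12], 0, 0.4], [[0, 0, -0.12], 0, 0.4]]'

```text
time: 22.63
tool_pos: [0.5128, 0.2816, 0.2415]
eef_rot: [0.813, 0.583, 0.0, 0.0]
contact_force: [1.9, 0.1, -0.3]
finger_gap: 0.0284
grasp_force: 0.0
```

Request:
jog_arm --rows '[[[-0.05, 0, -0.04], 0, 0.4], [[-0.1, 0, 0], 0, 0.4], [[-0.12, 0, 0], 0, 0.4], [[-0.12, 0, 0], 0, 0.4], [[-0.1, 0, 0], 0, 0.4]]'

```text
time: 23.05
tool_pos: [0.4649, 0.141, 0.2524]
eef_rot: [0.813, 0.583, 0.0, 0.001]
contact_force: [1.2, -1.1, 1.3]
finger_gap: 0.0281
grasp_force: 0.0
```

Request:
jog_arm --rows '[[[-0.04, 0, 0], 0, 0.4], [[0, 0, 0], 0, 0.4], [[0, 0, 0], 0, 0.4], [[0, 0, 0], 0, 0.4], [[0, 0, 0], 0, 0.4]]'

```text
time: 23.47
tool_pos: [0.4624, 0.1324, 0.2515]
eef_rot: [0.813, 0.583, 0.0, -0.0]
contact_force: [0.4, 0.4, -0.3]
finger_gap: 0.0285
grasp_force: 0.0
```

```bash
python3 - <<'E'
from h import *
import cv2
plan()
a=look("wrist","w6")["image"];b=look("side","s6")["image"]
c=np.zeros((560,800,3),np.uint8);c[:,:400]=cv2.resize(a[0:280,180:380],(400,560));c[:420,400:]=cv2.resize(b[200:340,250:383],(400,420),interpolation=cv2.INTER_CUBIC)
cv2.imwrite("pics/v6.png",c)
E
```

```text
t 23.47 pos [0.4624 0.1324 0.2515] yaw 1.244 F [ 0.4  0.4 -0.3] gap 0.0285 0.0
tilt [ 0.0003 -0.0001]
shares [ 0.  0. -0.] turn None
```

View pics/v6.png

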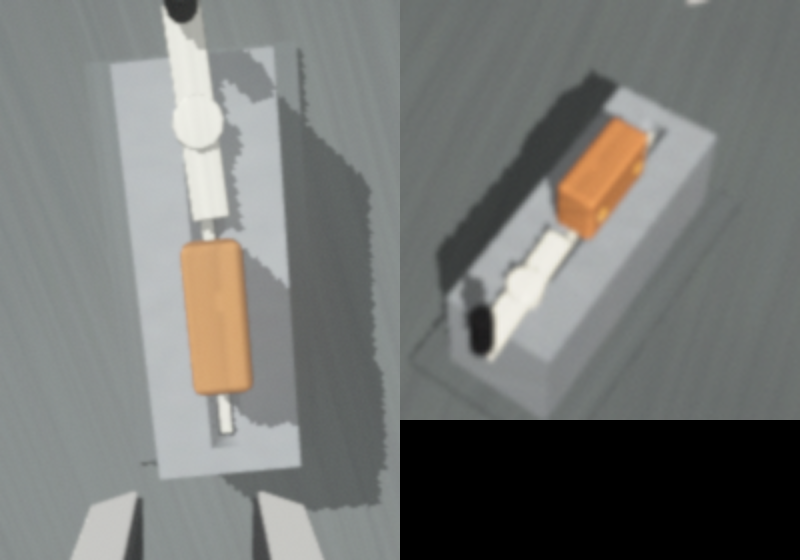

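The last view shows the scraper seated in the slot, with its handle flat on the holder. The keeper nose (about 210,185 in the left crop) lies over the blade, and the gripper is clear.

```bash
python3 -c "
from plant import ctrl
print(ctrl.sign_off())"
```

```text
the job is handed in; nothing more can be done
None
```

The wide scraper is fully home in the holder's slot, lowered in with the gripper, and the keeper is back over the blade; I handed the job in after about 23.5 s, with the arm clear and nothing else deliberately touched.

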